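# Reload ground hinge parts from the grinding rack to the inspection rack in reverse order

### The arm

A 6-joint arm with a two-finger parallel gripper is mounted at the origin on the work surface. World frame = base frame: x ahead of the robot, y to its left, z up, the work surface at z = 0. Lengths are in mm, angles in degrees, forces in N, time in s.
With the tool pointing down it reaches from about 350 to 850 mm from the base axis. Payload 8.1 kg.
Tool frame: the origin (TCP) lies midway between the tips of the shut fingers; the grasp point (between the pads) lies 19 mm behind it; z points along the fingers, y is the line along which they close (so a half turn about z gives the same grasp; the last joint's range is limited). The gripper opens to 85 mm and grips with 20 to 120 N. Pads are 22 mm wide; open, the fingers measure 114 mm over their backs; the gripper's body (76 mm by 85 mm) begins 54 mm behind the grasp point. The pads swing forward as they close: fully open they stand 13 mm farther back than shut.
Start: joints at [60.08, 7.471, 85.268, -0, 87.261, -4.893], TCP at [253.805, 543.68, 231.292] pointing down, gripper open.
Joint ranges: [-169.43, 169.43], [-51.17, 129.36], [1.28, 143.12], [-76.62, 256.62], [0, 156.53], [-152.29, 152.29]. Speed limits (degrees/s): [136.94, 136.94, 159.86, 180, 180, 180].

### API

Orientations are given as [roll, pitch, yaw] about the fixed x, y, z axes, in that order (R = Rz(yaw) Ry(pitch) Rx(roll)).
In Python, from bench import sense, snapshot, order, finder gives the robot as it stands.
- The arm moves only by the tool send_rows, never from a script. Its argument "steps" is a list of rows, each a list of 2 entries, a list of its own where there are three numbers: the shift along the world's x, y, z in units of 30 mm (1.0 is 30 mm), then the turn, a rotation vector about the world's x, y, z in rad. In form: [[[dx, dy, dz], [wx, wy, wz]], ...]. A call has 1 to 10 rows; each row is the pose to reach, as a shift and turn from the pose commanded when the call began; what a row does not reach only later rows make up. A row lasts 1/8 s, in which the tool goes at most 62.5 mm and 10.7 degrees, less where a joint would pass 70% of its speed; a pose out of reach is approached as far as the arm can. A call with a gripper value outside its range is refused whole. "fingers" is the closure, from 0 (fully open) to 1 (shut), set as the call begins (left out, the last holds). The fingers move at their own pace and stop on an object; "squeeze" is the grip in N (left out, the last holds). Time passes only in rows, so rows that repeat a pose let the fingers close. It gives the time, the measured TCP pose, the force, the opening and the grip force at its end, in the units of the state.
- sense(): the state, without advancing time (a new reading comes with each control period).
- snapshot(name): name is "side" or "top"; returns a dict with "img" (400x640x3 uint8, red, green, blue), "K" (3x3 intrinsics, pixels), "pose" (4x4, takes a point from camera to world coordinates). Camera axes: x right, y up, looking along -z (the intrinsics and any distortion apply to the point x, -y, -z); pixel columns grow to the right and rows downward; lengths in mm; the calibration is good to about 2 mm. A picture is of the moment at which its call begins. There is no depth.
- order.hand_in(): hands the job in; it is judged then, once.
Trained networks look in the newest picture that a camera, given by its name, has taken for a name from the list of things; names that differ only in an ending like _2 or _b are one class to them, and where a whole thing is asked for, a point or a joint stands for the part that bears it (a point fixed in the world has none). Each returns a list of dicts, best first, with "confidence" (0 to 1); they miss things now and then, are a little off and sometimes report something else, mostly with a low value. They report only what shows in the picture. A call takes as long as a camera call. They do not tell look-alikes from the thing itself.
- finder.find_in(label, camera): "box" ([left, top, width, height] as shares, 0 to 1, of the picture: columns of its width, rows of its height, round what is visible of it).
- finder.trace(label, camera): "mask" (400x640 bool, what is visible of it) and "box" ([left, top, width, height] as shares, 0 to 1, of the picture: columns of its width, rows of its height, round what is visible of it).
- finder.pinpoint(label, camera): "at" ([column, row] as shares, 0 to 1, of the picture: columns of its width, rows of its height: a listed point, or the origin of a listed thing).
The state is a dict: "time": time; "joint_pos": joint angles; "qd": joint speeds; "joint_efforts": joint torques, N m; "tool_pos": TCP position; "tcp_rot": TCP orientation; "ft_force": force on the tool from outside, world axes, zero at the start; "wrist_torque": the same for the moment, N m; "finger_gap": finger opening in mm; "grip_force": force on a finger pad.
Only numpy, scipy, OpenCV 4.12 (cv2) and the standard library are available. Lean on these libraries where they do the work, as an engineer would, in place of code of your own. Each camera call takes 0.05 s, during which the arm holds its last target. There are 200 camera calls.

### The job

Move the four ground steel parts from the grey rack to the empty wooden rack in reverse order, so that inspection takes them in the order they were ground: the part next to the grey rack's handle goes in the wooden rack's bay farthest from its handle, the second in the bay second farthest, and so on, until the part farthest from the grey handle stands next to the wooden one. Stand each part upright and flat on the floor of its own bay, set down and not dropped.

Things in the scene. Friction and masses are not known exactly. Their poses are not given: they have to be found in the camera images.
- angle: angle bracket: foot plate 44 (x) x 40 (y) x 6 mm with an upright plate 8 mm thick (x) and 40 mm wide (y) along its -x edge, centred at x = -18 mm, up to the full 60 mm; pinch the upright plate. Bright steel, about 0.2 kg, 60 mm tall, loose. Origin at the centre of the underside of its foot, z up.
- socket: tube socket: square foot flange 44 x 44 x 6 mm with an upright tube of 28 mm diameter at its middle, up to 60 mm, dark bore on top. Bright steel, about 0.2 kg, 60 mm tall, loose. Origin at the centre of the underside of its foot, z up.
- clevis: clevis (U-shaped fork): foot 40 (x) x 36 (y) x 10 mm with two upright ears, each 8 mm thick (x) and 36 mm wide (y), at x = -16 and +16 mm, up to 60 mm; 40 mm across the outside of the ears, 24 mm gap between them. Bright steel, about 0.2 kg, 60 mm tall, loose. Origin at the centre of the underside of its foot, z up.
- post: stepped pivot post: round foot of 46 mm diameter, 10 mm high, then a 26 mm shoulder up to 22 mm, then a pin of 18 mm diameter up to 60 mm. Bright steel, about 0.2 kg, 60 mm tall, loose. Origin at the centre of the underside of its foot, z up.
- pad_angle: black rubber pad 60 x 60 x 4 mm, fixed in the bay of the grey rack where the angle bracket stands at the start (under it; it never moves, so it marks that bay afterwards); origin at the centre of its underside, 8 mm above the table
- pad_socket: black rubber pad 60 x 60 x 4 mm, fixed in the bay of the grey rack where the tube socket stands at the start (under it; it never moves, so it marks that bay afterwards); origin at the centre of its underside, 8 mm above the table
- pad_clevis: black rubber pad 60 x 60 x 4 mm, fixed in the bay of the grey rack where the clevis stands at the start (under it; it never moves, so it marks that bay afterwards); origin at the centre of its underside, 8 mm above the table
- pad_post: black rubber pad 60 x 60 x 4 mm, fixed in the bay of the grey rack where the pivot post stands at the start (under it; it never moves, so it marks that bay afterwards); origin at the centre of its underside, 8 mm above the table
- steel_rack: the grey painted rack that holds the four parts at the start, one per bay on rubber pads (pad tops 12 mm up). 302 (y) x 78 (x) x 18 mm high, fixed, turned under 7 degrees. Origin: centre of underside. Four bays at y = +111, +37, -37, -111 mm, x = 0, each 68 (y) x 66 (x) mm inside, floor 8 mm and wall tops 18 mm above the table. A low steel loop handle sticks out 35 mm at its +y end (the robot's left).
- wood_rack: the pale wooden rack, empty at the start, no pads; parts stand on its bay floors. 302 (y) x 78 (x) x 18 mm high, fixed, turned under 7 degrees. Origin: centre of underside. Four bays at y = +111, +37, -37, -111 mm, x = 0, each 68 (y) x 66 (x) mm inside, floor 8 mm and wall tops 18 mm above the table. A low steel loop handle sticks out 35 mm at its +y end (the robot's left).
Not all that is in view belongs to the job. Leave any orange, pink or red look-alike of the clevis alone.

How it is judged (in metres and radians):
At the end, for the whole second after the job is handed in: Each part stands in the wooden rack's bay whose place from the handle mirrors its starting place in the grey rack: within 15 mm of the bay's centre along and across the rack, its foot on the bay floor (within 5 mm), upright within 0.08 rad, released and at rest ((not (y of pad_angle in the frame of steel_rack between 0.081 and 0.141 m) or y of angle in the frame of wood_rack between -0.126 and -0.096 m) and (not (y of pad_angle in the frame of steel_rack between 0.007 and 0.067 m) or y of angle in the frame of wood_rack between -0.052 and -0.022 m) and (not (y of pad_angle in the frame of steel_rack between -0.067 and -0.007 m) or y of angle in the frame of wood_rack between 0.022 and 0.052 m) and (not (y of pad_angle in the frame of steel_rack between -0.141 and -0.081 m) or y of angle in the frame of wood_rack between 0.096 and 0.126 m) and x of angle in the frame of wood_rack between -0.015 and 0.015 m and z of angle in the frame of wood_rack between 0.003 and 0.013 m and angle between each of angle, socket, clevis, post's own z axis and vertical below 0.08 rad and linear speed of each of angle, socket, clevis, post below 0.02 m/s and angular speed of each of angle, socket, clevis, post below 0.2 rad/s and (not (y of pad_socket in the frame of steel_rack between 0.081 and 0.141 m) or y of socket in the frame of wood_rack between -0.126 and -0.096 m) and (not (y of pad_socket in the frame of steel_rack between 0.007 and 0.067 m) or y of socket in the frame of wood_rack between -0.052 and -0.022 m) and (not (y of pad_socket in the frame of steel_rack between -0.067 and -0.007 m) or y of socket in the frame of wood_rack between 0.022 and 0.052 m) and (not (y of pad_socket in the frame of steel_rack between -0.141 and -0.081 m) or y of socket in the frame of wood_rack between 0.096 and 0.126 m) and x of socket in the frame of wood_rack between -0.015 and 0.015 m and z of socket in the frame of wood_rack between 0.003 and 0.013 m and (not (y of pad_clevis in the frame of steel_rack between 0.081 and 0.141 m) or y of clevis in the frame of wood_rack between -0.126 and -0.096 m) and (not (y of pad_clevis in the frame of steel_rack between 0.007 and 0.067 m) or y of clevis in the frame of wood_rack between -0.052 and -0.022 m) and (not (y of pad_clevis in the frame of steel_rack between -0.067 and -0.007 m) or y of clevis in the frame of wood_rack between 0.022 and 0.052 m) and (not (y of pad_clevis in the frame of steel_rack between -0.141 and -0.081 m) or y of clevis in the frame of wood_rack between 0.096 and 0.126 m) and x of clevis in the frame of wood_rack between -0.015 and 0.015 m and z of clevis in the frame of wood_rack between 0.003 and 0.013 m and (not (y of pad_post in the frame of steel_rack between 0.081 and 0.141 m) or y of post in the frame of wood_rack between -0.126 and -0.096 m) and (not (y of pad_post in the frame of steel_rack between 0.007 and 0.067 m) or y of post in the frame of wood_rack between -0.052 and -0.022 m) and (not (y of pad_post in the frame of steel_rack between -0.067 and -0.007 m) or y of post in the frame of wood_rack between 0.022 and 0.052 m) and (not (y of pad_post in the frame of steel_rack between -0.141 and -0.081 m) or y of post in the frame of wood_rack between 0.096 and 0.126 m) and x of post in the frame of wood_rack between -0.015 and 0.015 m and z of post in the frame of wood_rack between 0.003 and 0.013 m); the robot touches nothing.
It fails at once if the angle is dropped or flung: it moves faster than 0.6 m/s (a free fall of some 18 mm) while the fingers do not touch it (contact force between angle and the fingers below 0.05 N and linear speed of angle above 0.6 m/s).
It fails at once if the socket is dropped or flung: it moves faster than 0.6 m/s (a free fall of some 18 mm) while the fingers do not touch it (contact force between socket and the fingers below 0.05 N and linear speed of socket above 0.6 m/s).
It fails at once if the clevis is dropped or flung: it moves faster than 0.6 m/s (a free fall of some 18 mm) while the fingers do not touch it (contact force between clevis and the fingers below 0.05 N and linear speed of clevis above 0.6 m/s).
It fails at once if the post is dropped or flung: it moves faster than 0.6 m/s (a free fall of some 18 mm) while the fingers do not touch it (contact force between post and the fingers below 0.05 N and linear speed of post above 0.6 m/s).
It also fails if it takes over 104 s, if anything falls off the work surface, if the arm or the gripper's body presses on something with over 40 N, if the wrist force passes 120 N, or if a joint passes its speed limit or range.

## Working session

There is one attempt and no reset: what is moved stays moved. The work goes in short steps, Python scripts to look and compute and a tool call to move; the robot and the scene stay as the last step left them, time stands still between calls to the robot, and variables do not carry over. Pictures are saved under pics/ and viewed, at most 14 in all, crops included, and the job is handed in when it is done.

Besides the shell and the picture viewer there is one more tool, called after "Emit:" as name([rows], argument=value, ...), one row to a line, values as JSON. send_rows: Moves the arm, as the interface text tells. Its arguments: {"type":"object","properties":{"steps":{"type":"array"},"fingers":{"type":"number"},"squeeze":{"type":"number"}},"required":["steps"]}

```bash
mkdir -p pics; ls
cat > h.py <<'E'
from bench import sense, snapshot, order, finder
import numpy as np, cv2
def ray(s,u,v):
    K=np.array(s["K"]);P=np.array(s["pose"])
    d=np.linalg.inv(K)@[u,v,1]; d=P[:3,:3]@np.array([d[0],-d[1],-d[2]])
    return P[:3,3],d
def onz(s,u,v,z):
    o,d=ray(s,u,v); return o+d*(z-o[2])/d[2]
def proj(s,p):
    P=np.array(s["pose"]);q=P[:3,:3].T@(np.array(p)-P[:3,3]);q=np.array([q[0],-q[1],-q[2]])
    q=np.array(s["K"])@q; return q[:2]/q[2]
def save(n,im): cv2.imwrite(n,cv2.cvtColor(im,cv2.COLOR_RGB2BGR))
E
python3 - <<'E'
from h import *
for c in("top","side"):
    s=snapshot(c); save(f"pics/{c}1.png",s["img"])
    print(c,np.round(s["pose"],2).tolist(),np.round(s["K"],1).tolist(),[k for k in s])
    for n in("angle","socket","clevis","post","steel_rack","wood_rack"):
        for r in finder.pinpoint(n,c)[:3]:
            u,v=r["at"][0]*640,r["at"][1]*400
            z=0 if "rack" in n else 12
            print(n,round(r["confidence"],2),round(u),round(v),np.round(onz(s,u,v,z)))
print(sense())
E
```

```text
pics
top [[0.0, 0.98, -0.19, 395.14], [-1.0, 0.0, -0.0, -63.72], [-0.0, 0.19, 0.98, 1013.9], [0.0, 0.0, 0.0, 1.0]] [[502.9, 0.0, 320.6], [0.0, 502.9, 204.3], [0.0, 0.0, 1.0]] ['img', 'K', 'pose']
angle 0.89 264 177 [644.  55.  12.]
angle 0.22 269 180 [637.  46.  12.]
socket 0.59 301 181 [637. -20.  12.]
clevis 0.96 428 137 [ 731. -285.   12.]
clevis 0.88 337 182 [633. -95.  12.]
clevis 0.84 431 186 [ 627. -285.   12.]
post 0.74 376 182 [ 634. -174.   12.]
steel_rack 0.63 324 184 [632. -67.   0.]
wood_rack 0.6 327 273 [450. -74.   0.]
side [[-1.0, 0.07, -0.07, 546.42], [-0.1, -0.69, 0.72, 523.85], [0.0, 0.72, 0.69, 612.89], [0.0, 0.0, 0.0, 1.0]] [[400.3, 0.0, 320.2], [0.0, 400.3, 201.6], [0.0, 0.0, 1.0]] ['img', 'K', 'pose']
angle 0.92 296 250 [639.  44.  12.]
angle 0.65 303 221 [635. -34.  12.]
socket 0.69 302 221 [637. -35.  12.]
clevis 0.77 275 148 [ 736. -275.   12.]
clevis 0.72 264 323 [670. 201.  12.]
clevis 0.66 315 152 [ 635. -269.   12.]
post 0.86 311 179 [ 634. -168.   12.]
steel_rack 0.86 305 214 [635. -65.   0.]
wood_rack 0.9 388 218 [459. -71.   0.]
wood_rack 0.27 304 199 [ 644. -111.    0.]
{'time': 0.7, 'joint_pos': array([ 6.00816265e+01,  7.46845772e+00,  8.52650277e+01, -1.48847060e-03,
        8.72595429e+01, -4.89292681e+00]), 'qd': array([ 0.07074247,  0.00672568, -0.0447928 ,  0.05542586, -0.04529935,
       -0.05264401]), 'joint_efforts': array([-2.22723361e-05, -5.69149733e+01, -5.00752938e+01, -1.71024781e-04,
        1.26146257e-03,  6.35795664e-05]), 'tool_pos': array([253.81972926, 543.71309302, 231.34708791]), 'tcp_rot': array([1.79993180e+02, 2.07600464e-03, 1.54974624e+02]), 'ft_force': array([ 0.48228964,  0.04881017, -0.40429335]), 'wrist_torque': array([-0.02152717,  0.00510104, -0.0147298 ]), 'grip_force': 0.0, 'finger_gap': 85.50894392683558}
```

View pics/top1.png

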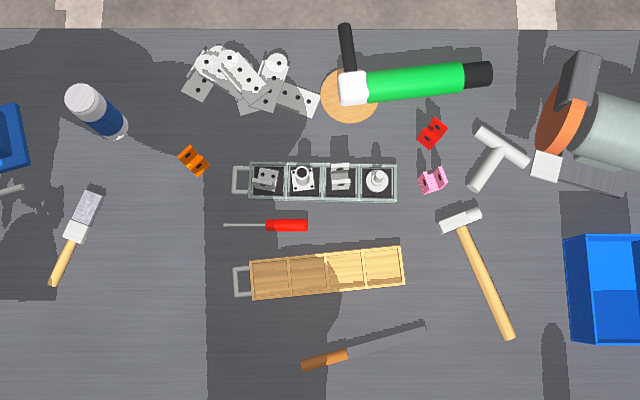

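View pics/side1.png

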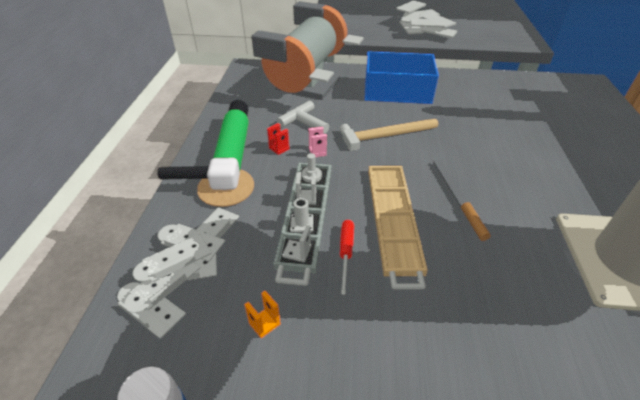

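Run:
```python
from h import *
a=cv2.imread("pics/top1.png")[140:310,225:435]
cv2.imwrite("pics/crop1.png",cv2.resize(a,(740,599),interpolation=cv2.INTER_CUBIC))
```

```text
(no output)
```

View pics/crop1.png

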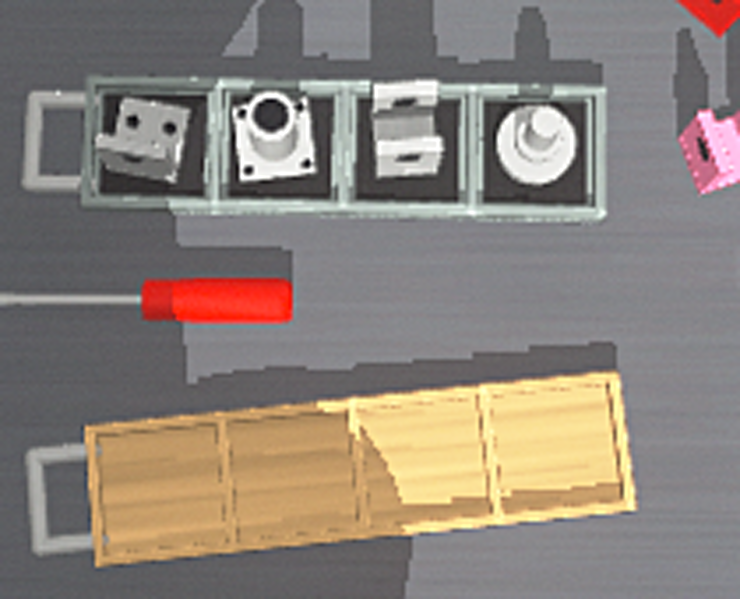

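The pictures show the grey rack's handle on the left at px (240,178). Going away from it come angle (267,178), socket (302,179), clevis (340,180) and post (376,180). The wooden rack is empty with its handle at (242,282).

Clevis look-alikes are orange (193,160), red (431,132) and pink (432,180). There is also a loose pile of steel brackets at (250,80). None of these stands in the grey rack, so my choice is the four parts in the grey bays.

Run:
```python
from h import *
t=cv2.imread("pics/top1.png")
f=lambda x,y,w,h,k:cv2.resize(t[y:y+h,x:x+w],None,fx=k,fy=k,interpolation=cv2.INTER_CUBIC)
cv2.imwrite("pics/c2.png",f(248,160,78,45,10)); cv2.imwrite("pics/c3.png",f(322,160,78,45,10))
s=snapshot("top")
C=lambda x,y:(225+x/3.524,140+y/3.524)
for n,c in(("grey",[(85,77),(606,88),(605,218),(82,208)]),("wood",[(86,427),(618,373),(635,509),(97,566)])):
    p=[onz(s,*C(*q),z)[:2] for q,z in zip(c,(18,18,6,6))]
    print(n,np.mean(p,0),[np.linalg.norm(p[i]-p[i-1]) for i in range(4)],[np.degrees(np.arctan2(d[0],-d[1])) for d in(p[1]-p[0],p[2]-p[3])])
```

```text
grey [633.95436941 -64.99111089] [np.float64(75.33884128024937), np.float64(302.9015889494315), np.float64(74.58666221074262), np.float64(303.3636153717906)] [np.float64(-1.0449121861848176), np.float64(-0.9022733234163777)]
wood [449.11130834 -74.26367924] [np.float64(76.75101827663157), np.float64(300.37139387257577), np.float64(75.84147785615473), np.float64(303.1277537852853)] [np.float64(6.018683741721917), np.float64(6.191554540975897)]
```

View pics/c2.png

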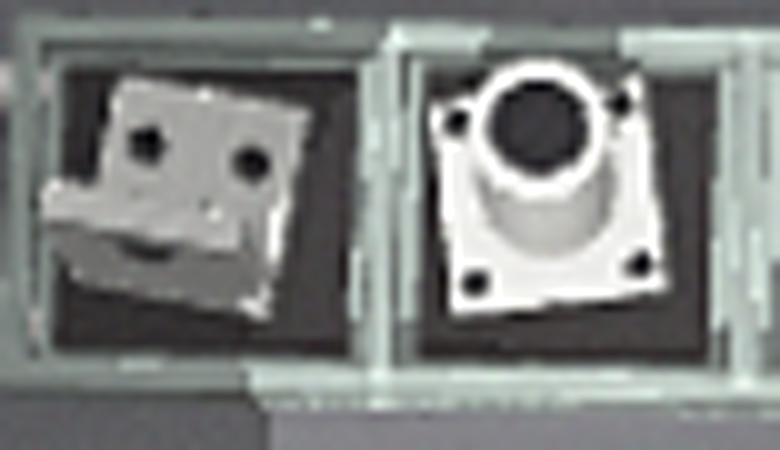

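View pics/c3.png

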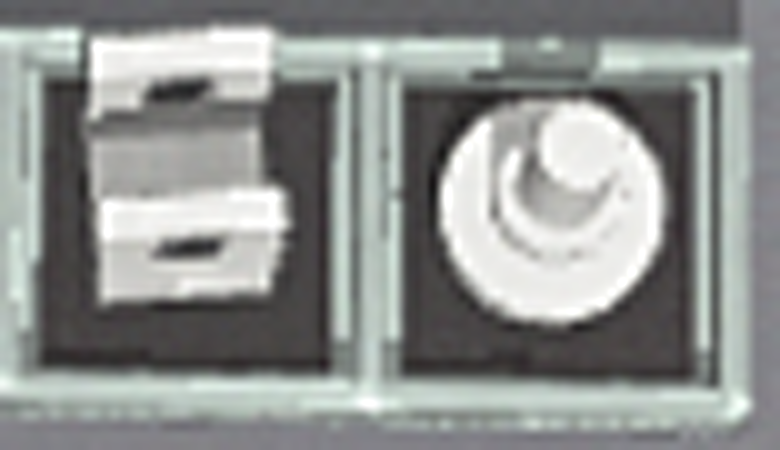

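Run:
```python
from h import *
s=snapshot("top")
def P(x0,x,y,z): return onz(s,x0-.5+x/10+.05,159.5+y/10+.05,z)[:2]
def rep(n,ps):
    print(n,np.round(np.mean(ps,0),1),"sides",[round(np.linalg.norm(ps[i]-ps[i-1])) for i in range(len(ps))],
     "yaw",[round(np.degrees(np.arctan2(d[0],-d[1])),1) for d in(ps[1]-ps[0],ps[2]-ps[3])])
rep("angle",[P(248,117,80,18),P(248,305,105,18),P(248,268,318,12),P(248,70,285,12)])
print("angle plate top L",P(248,42,183,72),P(248,42,218,72))
rep("socket foot",[P(248,432,106,18),P(248,640,80,18),P(248,668,290,18),P(248,452,315,18)])
print("tube",P(248,540,128,72))
rep("clevis",[P(322,92,38,72),P(322,270,30,72),P(322,288,228,72),P(322,103,238,72)])
print("post",P(322,578,143,72),P(322,552,210,22))
g=np.array([634,-65]);a=np.radians(-1)
for y in(111,37,-37,-111):print("greybay",np.round(g+y*np.array([-np.sin(a),np.cos(a)]),1))
g=np.array([449.2,-73.5]);a=np.radians(6.1)
for y in(111,37,-37,-111):print("woodbay",np.round(g+y*np.array([-np.sin(a),np.cos(a)]),1))
# check with side camera
s=snapshot("side");im=s["img"].copy()
for y in(-151,151):
  for x in(-39,39):
    for (gx,gy,aa) in((634,-65,-1),(449.2,-73.5,6.1)):
      r=np.radians(aa);p=[gx+x*np.cos(r)-y*np.sin(r),gy+x*np.sin(r)+y*np.cos(r),18]
      cv2.circle(im,tuple(int(round(8*k)) for k in proj(s,p)),8,(0,0,255),-1,shift=3)
save("pics/sc.png",cv2.resize(im[130:300,250:450],None,fx=3.5,fy=3.5,interpolation=cv2.INTER_CUBIC))
```

```text
angle [638.4  49.7] sides [43, 39, 44, 41] yaw [np.float64(-7.6), np.float64(-9.4)]
angle plate top L [627.17480969  71.82330431] [620.24732856  71.6158626 ]
socket foot [637.9 -23.5] sides [44, 43, 44, 44] yaw [np.float64(7.6), np.float64(7.0)]
tube [638.44826007 -24.02688908]
clevis [637.7 -99. ] sides [40, 35, 40, 36] yaw [np.float64(2.9), np.float64(3.4)]
post [ 636.01125816 -174.15095252] [ 634.7918223  -174.49645863]
greybay [635.9  46. ]
greybay [634.6 -28. ]
greybay [ 633.4 -102. ]
greybay [ 632.1 -176. ]
woodbay [437.4  36.9]
woodbay [445.3 -36.7]
woodbay [ 453.1 -110.3]
woodbay [ 461.  -183.9]
```

View pics/sc.png

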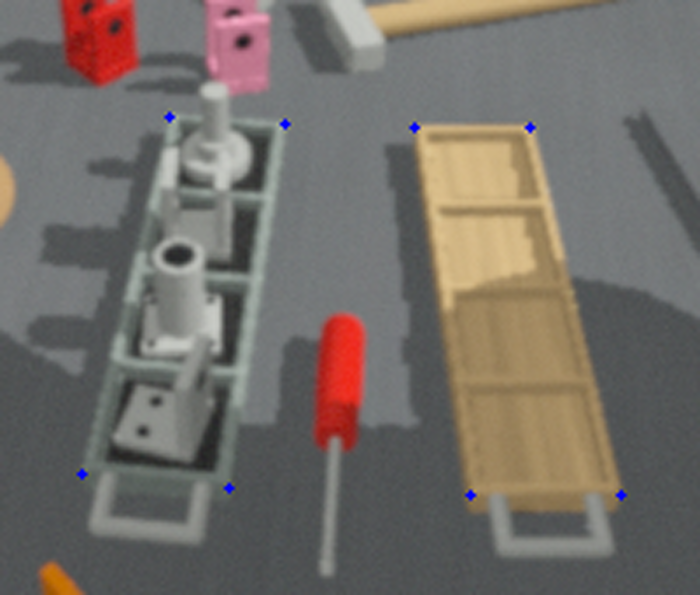

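The order is confirmed, and the foot sizes I measured match the given ones. The racks fit the side view to about 2 mm.

Targets as TCP x, y and turn:

| Part | Pick x | Pick y | Turn (deg) |
|---|---|---|---|
| angle plate | 620.6 | 52.4 | -8.5 |
| socket | 638.2 | -23.8 | any |
| clevis | 637.7 | -99 | 3.2 |
| post | 635.4 | -174.3 | any |

First I go above the angle plate.

Emit:
send_rows([
  [[1,-1.4,-0.2],[0,0,-0.15]],
  [[2.5,-3.4,-0.5],[0,0,-0.3]],
  [[12.23,-16.38,-2.71],[0,0,-1.283]],
  [[12.23,-16.38,-2.71],[0,0,-1.283]],
  [[12.23,-16.38,-2.71],[0,0,-1.283]],
  [[12.23,-16.38,-2.71],[0,0,-1.283]],
  [[12.23,-16.38,-2.71],[0,0,-1.283]],
  [[12.23,-16.38,-2.71],[0,0,-1.283]],
  [[12.23,-16.38,-2.71],[0,0,-1.283]],
  [[12.23,-16.38,-2.71],[0,0,-1.283]],
], fingers=0)

```text
time: 2.1
tool_pos: [619.4, 53.8, 150.5]
tcp_rot: [180.0, -0.0, 81.5]
ft_force: [0.8, 0.3, -0.3]
finger_gap: 85.4
grip_force: 0.0
```

Emit:
send_rows([
  [[0,0,-1],[0,0,0]],
  [[0,0,-2],[0,0,0]],
  [[0,0,-2.8],[0,0,0]],
  [[0,0,-3.4],[0,0,0]],
  [[0,0,-3.67],[0,0,0]],
  [[0,0,-3.67],[0,0,0]],
  [[0,0,-3.67],[0,0,0]],
])

```text
time: 2.98
tool_pos: [619.1, 55.7, 41.7]
tcp_rot: [179.9, -0.0, 81.5]
ft_force: [-0.2, 0.1, -0.3]
finger_gap: 85.7
grip_force: 0.0
```

Run:
```python
from h import *
print(sense()["tool_pos"],sense()["ft_force"])
s=snapshot("side"); save("pics/a1.png",cv2.resize(s["img"][150:300,220:400],None,fx=4,fy=4,interpolation=cv2.INTER_CUBIC))
```

```text
[619.12022383  55.69844964  41.70583771] [-0.22911741  0.0753645  -0.29309723]
```

View pics/a1.png

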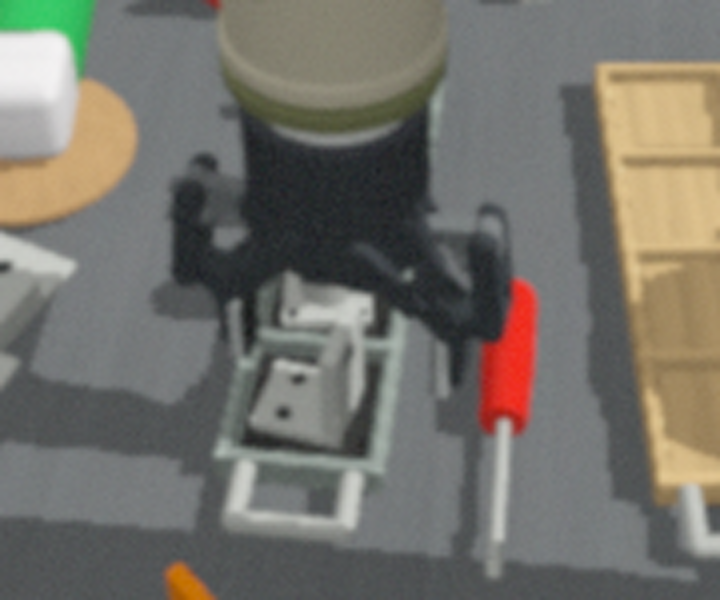

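The open fingers straddle the angle's upright plate (crop ~(345,370)) and nothing touches. The measured TCP is about 3 mm off in y, so I nudge and hold to see where it settles.

Emit:
send_rows([
  [[0.05,-0.11,-0.05],[0,0,0]],
  [[0.05,-0.11,-0.05],[0,0,0]],
])

```text
time: 3.28
tool_pos: [620.0, 52.0, 39.3]
tcp_rot: [180.0, -0.0, 81.4]
ft_force: [0.2, 0.1, -1.0]
finger_gap: 85.5
grip_force: 0.0
```

Emit:
send_rows([
  [[0,0,0],[0,0,0]],
  [[0,0,0],[0,0,0]],
  [[0,0,0],[0,0,0]],
  [[0,0,0],[0,0,0]],
  [[0,0,0],[0,0,0]],
  [[0,0,0],[0,0,0]],
  [[0,0,0],[0,0,0]],
  [[0,0,0],[0,0,0]],
], fingers=1, squeeze=60)

```text
time: 4.28
tool_pos: [619.7, 52.3, 39.0]
tcp_rot: [180.0, -0.0, 81.5]
ft_force: [-0.8, -0.3, 0.5]
finger_gap: 7.0
grip_force: 60.1
```

Grip holds with a 7 mm gap, matching the 8 mm plate. I lift it and carry it to wood bay -111, with the plate at (443.1, -185.8) and turned to 6.1°.

Emit:
send_rows([
  [[0,0,0.4],[0,0,0]],
  [[0,0,1.2],[0,0,0]],
  [[0,0,2.2],[0,0,0]],
  [[-0.3,-0.4,3],[0,0,0.02]],
  [[-1,-1.3,3.2],[0,0,0.05]],
  [[-2,-2.6,3.2],[0,0,0.1]],
  [[-3.1,-4.1,3.2],[0,0,0.15]],
  [[-4.2,-5.6,3.2],[0,0,0.2]],
  [[-5.1,-6.9,3.2],[0,0,0.24]],
  [[-5.887,-7.937,3.2],[0,0,0.255]],
])

```text
time: 5.52
tool_pos: [441.9, -187.2, 135.6]
tcp_rot: [180.0, 0.0, 96.1]
ft_force: [0.6, -1.3, -2.1]
finger_gap: 7.1
grip_force: 59.7
```

Emit:
send_rows([
  [[0,0,0],[0,0,0]],
  [[0,0,-0.5],[0,0,0]],
  [[0,0,-1],[0,0,0]],
])

```text
time: 5.9
tool_pos: [443.4, -184.9, 103.8]
tcp_rot: [-180.0, -0.0, 96.1]
ft_force: [0.3, 0.0, -2.7]
finger_gap: 7.1
grip_force: 59.8
```

Emit:
send_rows([
  [[0,0,-0.6],[0,0,0]],
  [[0,0,-1.2],[0,0,0]],
  [[0,0,-1.7],[0,0,0]],
  [[0,0,-2.0],[0,0,0]],
  [[0,0,-2.15],[0,0,0]],
  [[0,0,-2.15],[0,0,0]],
])

```text
time: 6.65
tool_pos: [443.2, -185.9, 40.5]
tcp_rot: [180.0, 0.0, 96.1]
ft_force: [1.2, -0.3, -0.6]
finger_gap: 7.5
grip_force: 59.7
```

Run:
```python
from h import *
s=snapshot("side"); save("pics/b1.png",cv2.resize(s["img"][140:290,320:470],None,fx=4,fy=4,interpolation=cv2.INTER_CUBIC))
```

```text
(no output)
```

View pics/b1.png

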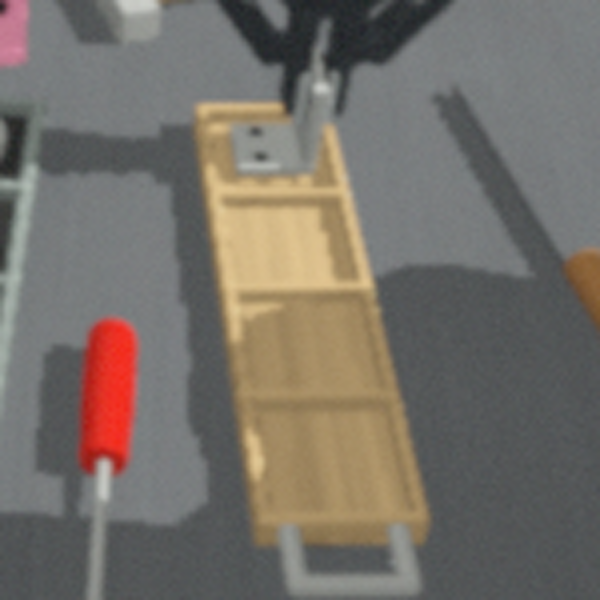

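The angle sits centred over the farthest bay (crop ~(285,150)) with about 5 mm left to go. I lower it until it touches.

Emit:
send_rows([
  [[0,0,-0.08],[0,0,0]],
  [[0,0,-0.14],[0,0,0]],
  [[0,0,-0.18],[0,0,0]],
  [[0,0,-0.18],[0,0,0]],
])

```text
time: 7.2
tool_pos: [443.1, -185.8, 35.1]
tcp_rot: [-180.0, -0.0, 96.1]
ft_force: [0.0, -0.9, -2.2]
finger_gap: 7.3
grip_force: 59.9
```

Emit:
send_rows([
  [[0,0,-0.02],[0,0,0]],
  [[0,0,-0.04],[0,0,0]],
  [[0,0,-0.04],[0,0,0]],
])

```text
time: 7.58
tool_pos: [443.2, -185.9, 34.9]
tcp_rot: [-180.0, 0.0, 96.1]
ft_force: [-6.6, 2.5, 11.0]
finger_gap: 7.1
grip_force: 61.8
```

Emit:
send_rows([
  [[0,0,0],[0,0,0]],
  [[0,0,0],[0,0,0]],
  [[0,0,0],[0,0,0]],
  [[0,0,0],[0,0,0]],
  [[0,0,0.5],[0,0,0]],
  [[0,0,1.5],[0,0,0]],
  [[0,0,2.8],[0,0,0]],
  [[0,0,3.8],[0,0,0]],
], fingers=0)

```text
time: 8.57
tool_pos: [443.7, -186.1, 150.8]
tcp_rot: [179.9, 0.1, 96.1]
ft_force: [0.0, -0.6, -0.2]
finger_gap: 85.3
grip_force: 0.0
```

Emit:
send_rows([
  [[0.7,0.6,0],[0,0,0]],
  [[2,1.67,0],[0,0,0]],
  [[3.5,2.9,0],[0,0,0]],
  [[5,4.17,0],[0,0,0]],
  [[6,5,0],[0,0,0]],
  [[6.483,5.41,0],[0,0,0]],
  [[6.483,5.41,-0.6],[0,0,0]],
  [[6.483,5.41,-1.6],[0,0,0]],
  [[6.483,5.41,-2.6],[0,0,0]],
  [[6.483,5.41,-3],[0,0,0]],
])

```text
time: 9.82
tool_pos: [634.8, -24.1, 54.8]
tcp_rot: [-179.7, -0.0, 96.0]
ft_force: [0.9, -0.2, 0.1]
finger_gap: 85.2
grip_force: 0.0
```

Emit:
send_rows([
  [[0.1,0,-0.3],[0,0,0]],
  [[0.1,0,-0.5],[0,0,0]],
  [[0.1,0,-0.5],[0,0,0]],
  [[0.1,0,-0.5],[0,0,0]],
])

```text
time: 10.32
tool_pos: [641.2, -23.5, 43.7]
tcp_rot: [179.9, 0.0, 96.1]
ft_force: [0.0, -0.2, 0.2]
finger_gap: 85.5
grip_force: 0.0
```

Emit:
send_rows([
  [[-0.09,0,-0.14],[0,0,0]],
  [[-0.09,0,-0.14],[0,0,0]],
  [[-0.09,0,-0.14],[0,0,0]],
])

```text
time: 10.7
tool_pos: [637.8, -23.5, 38.6]
tcp_rot: [-180.0, -0.0, 96.1]
ft_force: [-0.4, 0.6, -0.3]
finger_gap: 85.5
grip_force: 0.0
```

Emit:
send_rows([
  [[0,0,0],[0,0,0]],
  [[0,0,0],[0,0,0]],
  [[0,0,0],[0,0,0]],
  [[0,0,0],[0,0,0]],
  [[0,0,0],[0,0,0]],
  [[0,0,0],[0,0,0]],
  [[0,0,0],[0,0,0]],
], fingers=1)

```text
time: 11.58
tool_pos: [638.1, -23.5, 38.8]
tcp_rot: [180.0, 0.0, 96.1]
ft_force: [1.4, 0.2, 1.1]
finger_gap: 26.9
grip_force: 59.2
```

Emit:
send_rows([
  [[0,0,0.4],[0,0,0]],
  [[0,0,1.2],[0,0,0]],
  [[0,0,2.2],[0,0,0]],
  [[-0.3,-0.15,3],[0,0,0]],
  [[-1.1,-0.5,3.2],[0,0,0]],
  [[-2.3,-1.1,3.2],[0,0,0]],
  [[-3.6,-1.7,3.2],[0,0,0]],
  [[-4.9,-2.3,3.2],[0,0,0]],
  [[-5.8,-2.75,3.2],[0,0,0]],
  [[-6.167,-2.893,3.2],[0,0,0]],
])

```text
time: 12.82
tool_pos: [451.5, -110.8, 134.8]
tcp_rot: [-180.0, -0.0, 96.0]
ft_force: [-0.0, 1.3, -2.1]
finger_gap: 26.6
grip_force: 59.7
```

Emit:
send_rows([
  [[0,0,0],[0,0,0]],
  [[0,0,-0.6],[0,0,0]],
  [[0,0,-1.4],[0,0,0]],
  [[0,0,-2.2],[0,0,0]],
  [[0,0,-2.8],[0,0,0]],
  [[0,0,-3.1],[0,0,0]],
  [[0,0,-3.1],[0,0,0]],
  [[0,0,-3.1],[0,0,0]],
])

```text
time: 13.82
tool_pos: [453.6, -110.4, 42.2]
tcp_rot: [179.9, 0.0, 96.1]
ft_force: [0.3, 0.0, -3.3]
finger_gap: 26.5
grip_force: 59.7
```

Emit:
send_rows([
  [[0,0,-0.1],[0,0,0]],
  [[0,0,-0.16],[0,0,0]],
  [[0,0,-0.2],[0,0,0]],
  [[0,0,-0.23],[0,0,0]],
  [[0,0,-0.23],[0,0,0]],
])

```text
time: 14.45
tool_pos: [453.0, -110.3, 34.9]
tcp_rot: [180.0, 0.0, 96.1]
ft_force: [-0.2, 0.4, -1.6]
finger_gap: 26.8
grip_force: 59.8
```

Emit:
send_rows([
  [[0,0,-0.02],[0,0,0]],
  [[0,0,-0.04],[0,0,0]],
  [[0,0,-0.04],[0,0,0]],
])

```text
time: 14.82
tool_pos: [453.1, -110.3, 34.8]
tcp_rot: [-180.0, 0.0, 96.1]
ft_force: [-6.9, 2.6, 12.1]
finger_gap: 26.6
grip_force: 61.4
```

Touching. I release, rise and go to the clevis at (637.7, -99) with a -3° turn.

Emit:
send_rows([
  [[0,0,0],[0,0,0]],
  [[0,0,0],[0,0,0]],
  [[0,0,0],[0,0,0]],
  [[0,0,0],[0,0,0]],
  [[0,0,0.5],[0,0,0]],
  [[0,0,1.5],[0,0,0]],
  [[0,0,2.8],[0,0,0]],
  [[0,0,3.8],[0,0,0]],
], fingers=0)

```text
time: 15.82
tool_pos: [453.5, -110.5, 150.5]
tcp_rot: [179.9, 0.1, 96.1]
ft_force: [0.3, -1.0, 0.2]
finger_gap: 85.4
grip_force: 0.0
```

Emit:
send_rows([
  [[0.7,0.04,0],[0,0,0]],
  [[2,0.12,0],[0,0,-0.02]],
  [[3.5,0.21,0],[0,0,-0.05]],
  [[5,0.31,0],[0,0,-0.05]],
  [[5.8,0.36,0],[0,0,-0.05]],
  [[6.15,0.38,0],[0,0,-0.05]],
  [[6.15,0.38,-0.6],[0,0,-0.05]],
  [[6.15,0.38,-1.6],[0,0,-0.05]],
  [[6.15,0.38,-2.6],[0,0,-0.05]],
  [[6.15,0.38,-3.2],[0,0,-0.05]],
])

```text
time: 17.08
tool_pos: [634.8, -98.7, 48.7]
tcp_rot: [-179.8, -0.1, 93.2]
ft_force: [-1.4, 0.1, -0.5]
finger_gap: 85.3
grip_force: 0.0
```

Emit:
send_rows([
  [[0,0,-0.3],[0,0,0]],
  [[0,0,-0.4],[0,0,0]],
  [[0,0,-0.4],[0,0,0]],
  [[0,0,-0.4],[0,0,0]],
])

```text
time: 17.58
tool_pos: [638.2, -99.1, 40.8]
tcp_rot: [179.9, 0.0, 93.2]
ft_force: [0.1, 0.4, 0.4]
finger_gap: 85.0
grip_force: 0.0
```

Emit:
send_rows([
  [[0,0,-0.15],[0,0,0]],
  [[0,0,-0.15],[0,0,0]],
  [[0,0,-0.15],[0,0,0]],
])

```text
time: 17.95
tool_pos: [637.3, -98.9, 35.0]
tcp_rot: [-180.0, -0.0, 93.2]
ft_force: [0.4, 0.5, -0.3]
finger_gap: 85.5
grip_force: 0.0
```

Emit:
send_rows([
  [[0,0,0],[0,0,0]],
  [[0,0,0],[0,0,0]],
  [[0,0,0],[0,0,0]],
  [[0,0,0],[0,0,0]],
  [[0,0,0],[0,0,0]],
  [[0,0,0],[0,0,0]],
  [[0,0,0],[0,0,0]],
], fingers=1)

```text
time: 18.82
tool_pos: [637.6, -99.0, 35.3]
tcp_rot: [180.0, 0.0, 93.2]
ft_force: [1.6, 0.7, 3.8]
finger_gap: 39.2
grip_force: 60.9
```

Emit:
send_rows([
  [[0,0,0.4],[0,0,0]],
  [[0,0,1.2],[0,0,0]],
  [[0,0,2.2],[0,0,0]],
  [[-0.3,0.1,3],[0,0,0]],
  [[-1.1,0.35,3.2],[0,0,0.01]],
  [[-2.3,0.75,3.2],[0,0,0.02]],
  [[-3.6,1.17,3.2],[0,0,0.03]],
  [[-4.9,1.59,3.2],[0,0,0.05]],
  [[-5.9,1.91,3.2],[0,0,0.05]],
  [[-6.41,2.077,3.2],[0,0,0.05]],
])

```text
time: 20.08
tool_pos: [443.4, -36.0, 131.1]
tcp_rot: [-180.0, -0.0, 96.1]
ft_force: [0.3, 0.4, -1.0]
finger_gap: 39.0
grip_force: 60.8
```

Emit:
send_rows([
  [[0,0,0],[0,0,0]],
  [[0,0,-0.6],[0,0,0]],
  [[0,0,-1.4],[0,0,0]],
  [[0,0,-2.2],[0,0,0]],
  [[0,0,-2.8],[0,0,0]],
  [[0,0,-3.1],[0,0,0]],
  [[0,0,-3.1],[0,0,0]],
  [[0,0,-3.1],[0,0,0]],
])

```text
time: 21.08
tool_pos: [445.7, -36.7, 38.6]
tcp_rot: [179.9, 0.0, 96.1]
ft_force: [0.1, 0.3, -1.5]
finger_gap: 39.3
grip_force: 60.9
```

Emit:
send_rows([
  [[0,0,-0.1],[0,0,0]],
  [[0,0,-0.16],[0,0,0]],
  [[0,0,-0.2],[0,0,0]],
  [[0,0,-0.22],[0,0,0]],
  [[0,0,-0.22],[0,0,0]],
])

```text
time: 21.7
tool_pos: [445.1, -36.6, 31.5]
tcp_rot: [-180.0, 0.0, 96.1]
ft_force: [-0.0, 0.0, -0.5]
finger_gap: 39.1
grip_force: 60.9
```

Emit:
send_rows([
  [[0,0,-0.02],[0,0,0]],
  [[0,0,-0.04],[0,0,0]],
  [[0,0,-0.04],[0,0,0]],
])

```text
time: 22.08
tool_pos: [445.2, -36.6, 31.2]
tcp_rot: [-180.0, 0.0, 96.1]
ft_force: [-5.0, 1.9, 10.4]
finger_gap: 39.5
grip_force: 62.5
```

Emit:
send_rows([
  [[0,0,0],[0,0,0]],
  [[0,0,0],[0,0,0]],
  [[0,0,0],[0,0,0]],
  [[0,0,0],[0,0,0]],
  [[0,0,0.5],[0,0,0]],
  [[0,0,1.5],[0,0,0]],
  [[0,0,2.8],[0,0,0]],
  [[0,0,3.9],[0,0,0]],
], fingers=0)

```text
time: 23.08
tool_pos: [445.5, -36.7, 149.9]
tcp_rot: [179.9, 0.0, 96.1]
ft_force: [0.3, -0.5, -0.2]
finger_gap: 85.2
grip_force: 0.0
```

Emit:
send_rows([
  [[0.7,-0.5,0],[0,0,0]],
  [[2,-1.45,0],[0,0,-0.02]],
  [[3.5,-2.53,0],[0,0,-0.05]],
  [[5,-3.62,0],[0,0,-0.05]],
  [[5.9,-4.27,0],[0,0,-0.05]],
  [[6.347,-4.59,0],[0,0,-0.05]],
  [[6.347,-4.59,-0.6],[0,0,-0.05]],
  [[6.347,-4.59,-1.6],[0,0,-0.05]],
  [[6.347,-4.59,-2.6],[0,0,-0.05]],
  [[6.347,-4.59,-3.2],[0,0,-0.05]],
])

```text
time: 24.32
tool_pos: [633.4, -173.1, 48.6]
tcp_rot: [-179.8, -0.1, 93.2]
ft_force: [0.6, -0.9, -0.2]
finger_gap: 85.6
grip_force: 0.0
```

Emit:
send_rows([
  [[0,0,-0.2],[0,0,0]],
  [[0,0,-0.3],[0,0,0]],
  [[0,0,-0.3],[0,0,0]],
  [[0,0,-0.3],[0,0,0]],
])

```text
time: 24.82
tool_pos: [636.3, -174.6, 43.5]
tcp_rot: [179.9, 0.0, 93.2]
ft_force: [0.0, -0.5, -1.1]
finger_gap: 85.5
grip_force: 0.0
```

Emit:
send_rows([
  [[0,0,-0.1],[0,0,0]],
  [[0,0,-0.1],[0,0,0]],
])

```text
time: 25.08
tool_pos: [635.3, -174.2, 39.0]
tcp_rot: [-180.0, -0.0, 93.2]
ft_force: [0.1, 0.6, -0.6]
finger_gap: 85.6
grip_force: 0.0
```

Emit:
send_rows([
  [[0,0,0],[0,0,0]],
  [[0,0,0],[0,0,0]],
  [[0,0,0],[0,0,0]],
  [[0,0,0],[0,0,0]],
  [[0,0,0],[0,0,0]],
  [[0,0,0],[0,0,0]],
  [[0,0,0],[0,0,0]],
  [[0,0,0],[0,0,0]],
], fingers=1)

```text
time: 26.08
tool_pos: [635.6, -174.4, 39.4]
tcp_rot: [180.0, 0.0, 93.2]
ft_force: [0.9, 0.1, 1.3]
finger_gap: 16.6
grip_force: 58.5
```

Emit:
send_rows([
  [[0,0,0.4],[0,0,0]],
  [[0,0,1.2],[0,0,0]],
  [[0,0,2.2],[0,0,0]],
  [[-0.3,0.32,3],[0,0,0]],
  [[-1.1,1.17,3.2],[0,0,0.01]],
  [[-2.3,2.45,3.2],[0,0,0.02]],
  [[-3.6,3.84,3.2],[0,0,0.03]],
  [[-4.9,5.22,3.2],[0,0,0.05]],
  [[-6,6.4,3.2],[0,0,0.05]],
  [[-6.607,7.043,3.2],[0,0,0.05]],
])

```text
time: 27.32
tool_pos: [435.6, 38.5, 135.6]
tcp_rot: [180.0, -0.0, 96.1]
ft_force: [0.8, 0.2, -1.4]
finger_gap: 16.5
grip_force: 58.9
```

Emit:
send_rows([
  [[0,0,0],[0,0,0]],
  [[0,0,-0.6],[0,0,0]],
  [[0,0,-1.4],[0,0,0]],
  [[0,0,-2.2],[0,0,0]],
  [[0,0,-2.8],[0,0,0]],
  [[0,0,-3.1],[0,0,0]],
  [[0,0,-3.1],[0,0,0]],
  [[0,0,-3.1],[0,0,0]],
])

```text
time: 28.32
tool_pos: [438.1, 36.8, 43.2]
tcp_rot: [179.9, 0.0, 96.1]
ft_force: [0.6, -0.4, -1.7]
finger_gap: 16.1
grip_force: 58.9
```

Emit:
send_rows([
  [[0,0,-0.1],[0,0,0]],
  [[0,0,-0.16],[0,0,0]],
  [[0,0,-0.2],[0,0,0]],
  [[0,0,-0.22],[0,0,0]],
  [[0,0,-0.22],[0,0,0]],
])

```text
time: 28.95
tool_pos: [437.2, 37.0, 35.6]
tcp_rot: [-180.0, -0.0, 96.1]
ft_force: [0.1, 0.9, -1.3]
finger_gap: 16.1
grip_force: 58.9
```

Emit:
send_rows([
  [[0,0,-0.02],[0,0,0]],
  [[0,0,-0.04],[0,0,0]],
  [[0,0,-0.04],[0,0,0]],
])

```text
time: 29.32
tool_pos: [437.5, 37.0, 35.2]
tcp_rot: [180.0, 0.0, 96.1]
ft_force: [-3.6, 0.7, 7.7]
finger_gap: 16.4
grip_force: 60.2
```

Touching. I release, rise, and move off to the left for a clear view.

Emit:
send_rows([
  [[0,0,0],[0,0,0]],
  [[0,0,0],[0,0,0]],
  [[0,0,0],[0,0,0]],
  [[0,0,0],[0,0,0]],
  [[0,0,0.5],[0,0,0]],
  [[0,0,1.5],[0,0,0]],
  [[0,0,2.8],[0,0,0]],
  [[0,0,4.2],[0,0,0]],
  [[0,0,5],[0,0,0]],
  [[0,0,5],[0,0,0]],
], fingers=0)

```text
time: 30.58
tool_pos: [439.1, 37.0, 187.9]
tcp_rot: [179.7, 0.0, 96.1]
ft_force: [-0.9, 0.2, 0.4]
finger_gap: 85.5
grip_force: 0.0
```

Emit:
send_rows([
  [[0,1,0],[0,0,0]],
  [[0,2.5,0],[0,0,0]],
  [[0,4,0],[0,0,0]],
  [[0,5.5,0],[0,0,0]],
  [[0,7,0],[0,0,0]],
  [[0,8.5,0],[0,0,0]],
  [[0,10,0],[0,0,0]],
  [[0,11,0],[0,0,0]],
  [[0,11.5,0],[0,0,0]],
  [[0,11.5,0],[0,0,0]],
])

```text
time: 31.82
tool_pos: [436.8, 382.0, 183.6]
tcp_rot: [-179.9, 0.1, 96.1]
ft_force: [-0.8, -1.1, -0.3]
finger_gap: 85.9
grip_force: 0.0
```

Run:
```python
from h import *
s=snapshot("top")
g=np.array([449.2,-73.5]);a=np.radians(6.1);R=np.array([[np.cos(a),np.sin(a)],[-np.sin(a),np.cos(a)]])
for n in("angle","socket","clevis","post"):
    for r in finder.pinpoint(n,"top")[:4]:
        p=onz(s,r["at"][0]*640,r["at"][1]*400,8)[:2]
        if p[0]<540: print(n,round(r["confidence"],2),np.round(R@(p-g)))
A=s["img"][235:305,230:415]; save("pics/e1.png",cv2.resize(A,None,fx=4.3,fy=4.3,interpolation=cv2.INTER_CUBIC))
s=snapshot("side"); save("pics/e2.png",cv2.resize(s["img"][140:290,250:450],None,fx=4,fy=4,interpolation=cv2.INTER_CUBIC))
```

```text
angle 0.79 [   2. -108.]
socket 0.85 [  6. -37.]
clevis 0.57 [-3. 42.]
post 0.71 [ -1. 107.]
post 0.17 [   3. -111.]
```

View pics/e1.png

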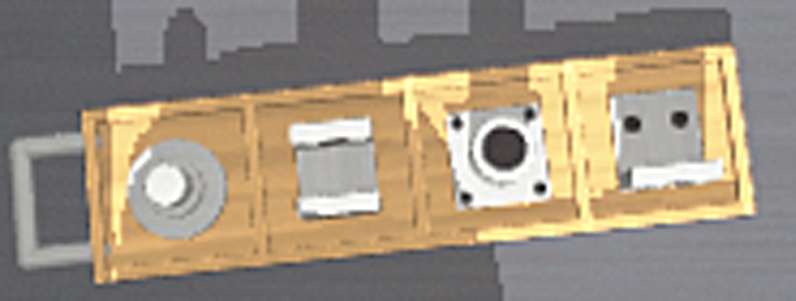

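View pics/e2.png

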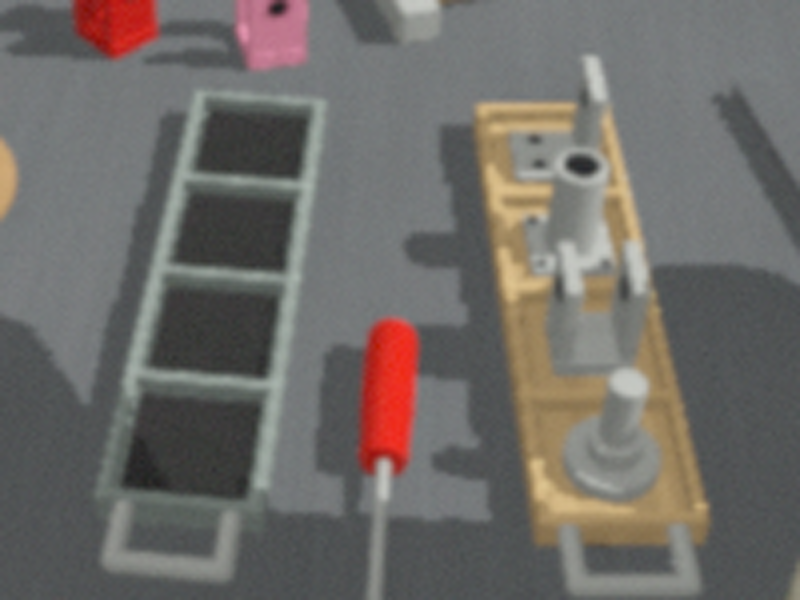

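All four parts stand upright and centred in the wooden rack. From the handle, in the top crop, they are post (175,190), clevis (338,168), socket (503,150) and angle (660,140). The networks place every one within about 6 mm of its bay centre, so I hand in.

```bash
python3 -c "
from h import *
print(order.hand_in())"
```

```text
the job is handed in; nothing more can be done
None
```

The job is handed in: post, clevis, socket and angle stand upright in the wooden rack in that order from its handle, each within about 6 mm of its bay centre in the last top picture, at about 32 s of the 104 s allowed; the hand-in returned no verdict.

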